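# Shut and bolt the gate of the foam trimming fixture

## Robot

A 7-joint arm with a two-finger parallel gripper is mounted at the origin on a cart in front of the work surface, level with it; the furniture and walls round the work are solid. World frame = base frame: x ahead of the robot, y to its left, z up, the work surface at z = 0. Lengths are in m, angles in rad, forces in N, time in s.
With the tool pointing down it reaches from about 0.425 to 0.8 m from the base axis. Payload 8.3 kg.
Tool frame: the origin (TCP) lies at the very end of the fingers, on their centre line; the grasp point (between the pads) lies 19 mm behind it; z points along the fingers, y is the direction in which the jaws open and shut (so a half turn about z gives the same grasp; the last joint's range is limited). The gripper opens to 85 mm and grips with 20 to 120 N. Pads are 22 mm wide; open, the fingers measure 114 mm over their backs; the gripper's body (76 mm by 85 mm) begins 54 mm behind the grasp point. The pads swing forward as they close: fully open they stand 13 mm farther back than shut.
Start: joints at [1.037, 0.383, 0.016, 1.37, -0.006, 1.388, -0.046], TCP at [0.284, -0.557, 0.231] pointing down, gripper open.
Joint ranges: [-2.95, 2.95], [-0.25, 2.06], [-1.52, 1.56], [0.18, 2.33], [-1.44, 4.58], [0.02, 2.06], [-3.01, 3.01]. Speed limits (rad/s): [2.39, 2.39, 3.01, 3.01, 3.14, 3.14, 3.14].

## Interface

Orientations are given as a rotation vector (axis times angle).
In Python, from rig import ctrl, camera gives the robot as it stands.
- The arm moves only by the shell command python3 -m pendant 'ROWS' [FORCE]. ROWS is JSON, a list of rows, each a list of 7 numbers: the turn, a rotation vector about the world's x, y, z each as a share of 4 degrees, from -1 to 1, then the shift along the world's x, y, z each as a share of 30 mm, from -1 to 1, then the closure, from 0 (fully open) to 1 (shut). A call has 1 to 5 rows; each row shifts and turns the commanded pose from where the row before left it; what a row does not reach is not made up. A row lasts 1/12 s, in which the tool goes at most 41.7 mm and 7.16 degrees, less where a joint would pass 70% of its speed; a pose out of reach is approached as far as the arm can. A call with a number of a shift or a turn outside -1 to 1 is refused whole. A call with a gripper value outside its range is refused whole. The fingers move at their own pace and stop on an object; FORCE is the grip in N (left out, the last holds). Time passes only in rows, so rows that do not move let the fingers close. It gives the time, the measured TCP pose, the force and the opening at its end, in the units of the state.
- ctrl.sense(): the state, without advancing time (a new reading comes with each control period).
- camera(name): name is "side" or "top" or "wrist"; returns a dict with "pixels" (400x640x3 uint8, red, green, blue), "z_map" (400x640 float32, m along the optical axis (not along the pixel's ray), 0 where there is no reading), "K" (3x3 intrinsics, pixels), "R" (3x3) and "t" (3): a world point X has camera coordinates R X + t. Camera axes: x right, y down, z forward; pixel columns grow to the right and rows downward; lengths in m; the calibration is good to about 2 mm. The wrist camera is an equidistant fisheye: a pixel r from the principal point sees the ray r / f radians off the axis. A picture is of the moment at which its call begins.
- ctrl.finish_job(): hands the job in, once; it reports no verdict.
The state is a dict: "time": time; "joints": joint angles; "joint_velocities": joint speeds; "effort": joint torques, N m; "ee_pos": TCP position; "tool_rot": TCP orientation; "wrist_force": force on the tool from outside, world axes, zero at the start; "ft_torque": the same for the moment, N m; "width": opening from 0.0 (shut) to 1.0 (fully open).
Only numpy, scipy, OpenCV 4.12 (cv2) and the standard library are available. Lean on these libraries where they do the work, as an engineer would, in place of code of your own. Each camera call takes 0.05 s, during which the arm holds its last target.

## Task

Push the swing gate of the foam fixture fully shut, then lock it: press the yellow spring catch right down with one fingertip and keep it down while the other fingertip pushes the red tab of the bolt until the bolt is fully home in the gate, and then let go so that the catch springs back up. Leave all the other things on and around the fixture where they are.

Things in the scene. Friction and masses are not known exactly. Their poses are not given: they have to be found in the camera images.
- fixture: Fixed plywood fixture 175 x 320 x 12 mm (own x -90..85, y -150..170 mm); origin on the table, z up; at yaw 0 x points away from the robot, y left. Foam part fixed in a nest on its +y half, lock on its -y half. The bolt slides along +y at x = -55 mm into the gate's end, the catch bar lies beside it at x = +11 mm: tab and bar are 66 mm apart in x. Between them steel lug and tooth, up to 33 mm high.
- gate (a joint): Angle of the swing gate in rad: 0 = shut (against its stop, along the fixture's y axis), growing as its free end swings out towards the fixture's -x side (towards the robot), at most 0.6. Stays where it is left; about 1 N at the middle moves it.
- gate_hinge (a point): Point on the gate's upright hinge axis, at its +y end, 32 mm above the table. The gate runs 140 mm from here along its own -y: a brown wooden bar 14 mm thick (7 mm either side of the hinge line), 17 to 47 mm above the table, with a steel keeper box 26 mm wide on the last 53 mm. Own -x points out of the gate's outer face; axes turn with the gate.
- gate_push (a point): Point on the outer (-x) face of the wooden bar, 70 mm from the hinge axis, 32 mm above the table, where a finger can push it shut along its +x axis. Axes turn with the gate.
- bolt (a joint): Travel of the bolt in m along the fixture's +y: 0 = drawn back (unlocked), 0.040 = fully home in the gate. Friction about 2.5 N; stays where left. With the catch up, its tooth stops the bolt after 2 to 3 mm; the bolt passes when the catch is down by more than about 5 mm. Beyond 0.037 the tooth can rise behind the bolt's lug and lock it.
- bolt_push (a point): Centre of the rear (-y) face of the bolt's upright red tab, 48 mm above the table; tab 34 mm wide (fixture x), 10 mm thick (y), 30 to 64 mm above the table. Push this face along the fixture's +y. Behind the tab nothing of the lock is higher than 33 mm above the table. Axes are the fixture's.
- catch (a joint): Depth in m by which the spring catch is pressed down: 0 = up, 0.010 = fully down. The spring takes about 3 N at the start and 6 N when fully down, and lifts the catch again when released.
- catch_top (a point): Centre of the top face of the yellow ribbed catch bar, 30 mm wide (fixture x), 84 mm long (y); 46 mm above the table when up, 36 mm when fully down. A fingertip can slide along the bar (y) while holding it down. With the bolt drawn back this point lies 9 mm farther along +y than bolt_push; the last 33 mm of the bar lie behind the tab. Axes are the fixture's.
- foam_offcut: White foam offcut 30 x 70 x 30 mm lying loose on the fixture's board behind the catch; origin under its centre. Leave alone.
- screw_jar: Jar with red lid, 64 mm wide, 82 mm high, origin under its centre. Leave alone.
- oil_bottle: White bottle with red spout, 44 mm wide, 122 mm high, origin under its centre. Leave alone.
- tape_measure: Yellow tape measure 68 x 85 x 34 mm lying on its side, origin under its middle. Leave alone.
- sanding_block: Wooden sanding block 66 x 112 x 32 mm, origin under its centre. Leave alone.
- marker: Black and white felt marker 17 x 134 x 19 mm, lying along its y axis, origin under its centre. Leave alone.

How it is judged:
On the way, in this order (a step that is already met when the one before it is completed fails the run):
1. the gate is pushed shut (within 0.03 rad) while the bolt is still drawn back (value of joint gate below 0.03 rad and value of joint bolt below 0.006 m), for 0.2 s.
2. a finger holds the catch down (more than 6 mm) while a finger pushes the bolt along (value of joint bolt above 0.01 m and value of joint catch above 0.006 m and contact force between the fingers and catch above 0.5 N and contact force between the fingers and bolt above 0.3 N), for 0.05 s.
At the end, for the whole second after the job is handed in: The gate is shut (within 0.05 rad), the bolt is home in it (36.5 of 40 mm or more) and the catch has sprung back up (within 1.5 mm) (value of joint gate below 0.05 rad and value of joint bolt above 0.0365 m and value of joint catch below 0.0015 m); the robot touches nothing.
It fails at once if the bolt is slid out (8 mm or more) while the gate is not shut (more than 0.08 rad open) (value of joint bolt above 0.008 m and value of joint gate above 0.08 rad).
It fails at once if the catch is let up (less than 6 mm down) in the middle of the bolt's stroke (8 to 32 mm) (value of joint bolt between 0.008 and 0.032 m and value of joint catch below 0.006 m).
It fails at once if one of the six loose things on the table is moved by more than 20 mm or lifted (distance of any of foam_offcut, screw_jar, oil_bottle, tape_measure, sanding_block, marker from where it was at the start of the episode above 0.02 m).
It also fails if it takes over 54 s, if anything falls off the work surface, if the arm or the gripper's body presses on something with over 40 N, if the wrist force passes 120 N, or if a joint passes its speed limit or range.

## Working session

There is one attempt and no reset: what is moved stays moved. The work goes in short steps, Python scripts to look and compute and a shell command to move; the robot and the scene stay as the last step left them, time stands still between calls to the robot, and variables do not carry over. Pictures are saved under pics/ and viewed, and the job is handed in when it is done.

```bash
ls; mkdir -p pics; python3 - <<'E'
from rig import ctrl,camera
import cv2
print(ctrl.sense())
for n in ["side","top","wrist"]:
    c=camera(n); cv2.imwrite(f"pics/{n}0.png",c["pixels"][:,:,::-1]); print(n,c["K"].tolist(),c["R"].tolist(),c["t"].tolist())
E
```

```text
pics
{'time': 0.0, 'joints': array([ 1.03710799,  0.3842424 ,  0.01640907,  1.37116248, -0.00631385,
        1.38817155, -0.04649123]), 'joint_velocities': array([ 0.00169397, -0.00077119, -0.00025277,  0.00075716,  0.00047742,
        0.00125453,  0.00115879]), 'effort': array([ 3.39607459e-04, -6.27584624e+01,  8.44329614e-01, -3.71818650e+01,
        1.66088791e-02,  1.43843133e-02, -1.64717306e-06]), 'ee_pos': array([ 0.28328638, -0.55655576,  0.23027271]), 'tool_rot': array([-3.05312054e+00, -7.32322336e-01,  7.60212019e-04]), 'wrist_force': array([-0.66873366,  0.41017766,  0.70477058]), 'ft_torque': array([0.00396628, 0.03060655, 0.01253427]), 'width': 1.0005364234890584}
side [[429.64513499716884, 0.0, 321.4578419900046], [0.0, 429.64513499716884, 200.12990156276143], [0.0, 0.0, 1.0]] [[-0.8208701295197682, -0.5708907577149674, 0.015999163035261187], [-0.3290989352203179, 0.4499368699118921, -0.8302112405470924], [0.46676131084211714, -0.6867609160759801, -0.5572192771714104]] [0.49460086136283793, 0.20611118269575687, 1.287061187220464]
top [[417.6452164648714, 0.0, 325.40250825194136], [0.0, 417.6452164648714, 195.0503367213914], [0.0, 0.0, 1.0]] [[0.02784069674986409, -0.9995402239708772, -0.0120098404956377], [-0.9956966436080779, -0.02666724280031274, -0.08875275809256558], [0.0883916823693859, 0.014429096495543981, -0.9959812807790275]] [0.04328493491165221, 0.559498830250482, 1.162383391474091]
wrist [[309.70691628693146, 0.0, 319.96555208106173], [0.0, 309.70691628693146, 200.23221967612338], [0.0, 0.0, 1.0]] [[0.4528806291661494, -0.8915662768985847, -0.0029512070866801942], [-0.8564349471958993, -0.43595063109975074, 0.2765252763587548], [-0.24782719170347153, -0.1227054242522511, -0.9610021133751193]] [-0.6234879099279077, -0.0350136444948242, 0.3801114766913277]
```

View pics/side0.png

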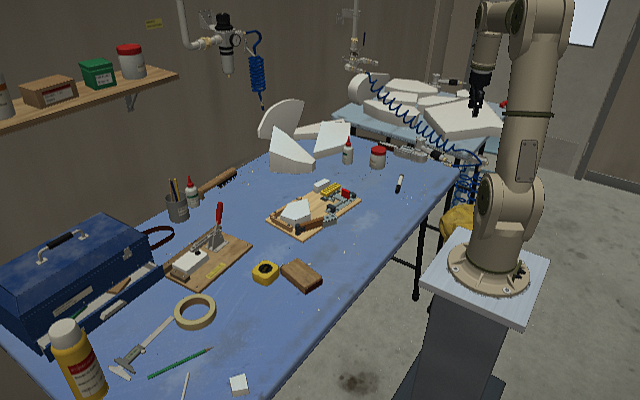

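View pics/top0.png

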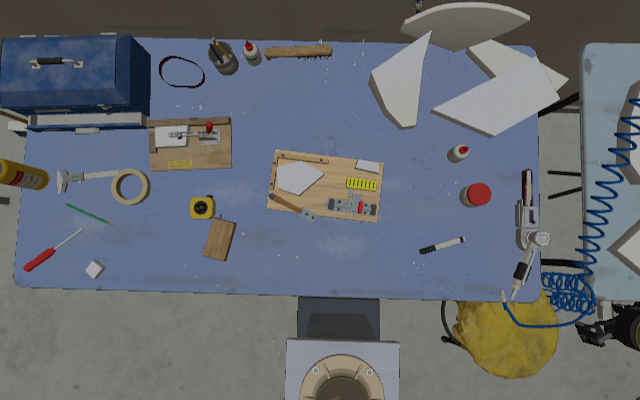

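The top view shows the fixture at about (325,187), with the gate ajar at (290,205), the red tab at (360,208) and the yellow bar at (361,184). I'll enlarge it.

```bash
cat > h.py <<'E'
import numpy as np,cv2
from rig import ctrl,camera
def ray(c,u,v,h):
    K,R,t=map(np.array,(c["K"],c["R"],c["t"]))
    d=R.T@np.array([(u-K[0,2])/K[0,0],(v-K[1,2])/K[1,1],1]); o=-R.T@t
    return o+d*(h-o[2])/d[2]
def proj(c,X):
    K,R,t=map(np.array,(c["K"],c["R"],c["t"])); p=R@np.array(X)+t
    return K[0,0]*p[0]/p[2]+K[0,2],K[1,1]*p[1]/p[2]+K[1,2]
def depth(c,u,v):
    K,R,t=map(np.array,(c["K"],c["R"],c["t"])); z=c["z_map"][int(round(v)),int(round(u))]
    return R.T@(z*np.array([(u-K[0,2])/K[0,0],(v-K[1,2])/K[1,1],1])-t)
def crop(c,u0,v0,u1,v1,s,name):
    cv2.imwrite(name,cv2.resize(np.ascontiguousarray(c["pixels"][v0:v1,u0:u1,::-1]),None,fx=s,fy=s,interpolation=cv2.INTER_CUBIC))
E
python3 - <<'E'
from h import *
t=camera("top"); crop(t,260,140,390,230,6,"pics/top1.png")
s=camera("side"); crop(s,255,165,375,250,6,"pics/side1.png")
for nm,c,b in(("t",t,(260,140,390,230)),("s",s,(255,165,375,250))):
    hsv=cv2.cvtColor(c["pixels"],cv2.COLOR_RGB2HSV)
    for k,lo,hi in(("yellow",(22,140,120),(33,255,255)),("red",(0,150,90),(6,255,255))):
        m=cv2.inRange(hsv,lo,hi); mm=np.zeros_like(m); mm[b[1]:b[3],b[0]:b[2]]=m[b[1]:b[3],b[0]:b[2]]
        n,l,st,ce=cv2.connectedComponentsWithStats(mm)
        for i in range(1,n):
            if st[i,4]>8: print(nm,k,st[i],ce[i].round(1), ray(c,*ce[i],0.046 if k=="yellow" else 0.064).round(4),depth(c,*ce[i]).round(4))
E
```

```text
t yellow [347 177  30  14 266] [361.3 183.7] [ 0.5909 -0.0413  0.046 ] [ 0.5912 -0.0415  0.0438]
t red [358 201   5  12  39] [360.2 206.3] [ 0.5262 -0.0381  0.064 ] [ 0.5265 -0.0383  0.0608]
s yellow [320 183  20  12 106] [329.6 188.5] [ 0.5914 -0.0345  0.046 ] [ 0.5942 -0.0388  0.0428]
s red [342 189   8  10  22] [346.3 191.7] [ 0.5166 -0.0279  0.064 ] [ 0.5205 -0.0345  0.0591]
```

View pics/top1.png

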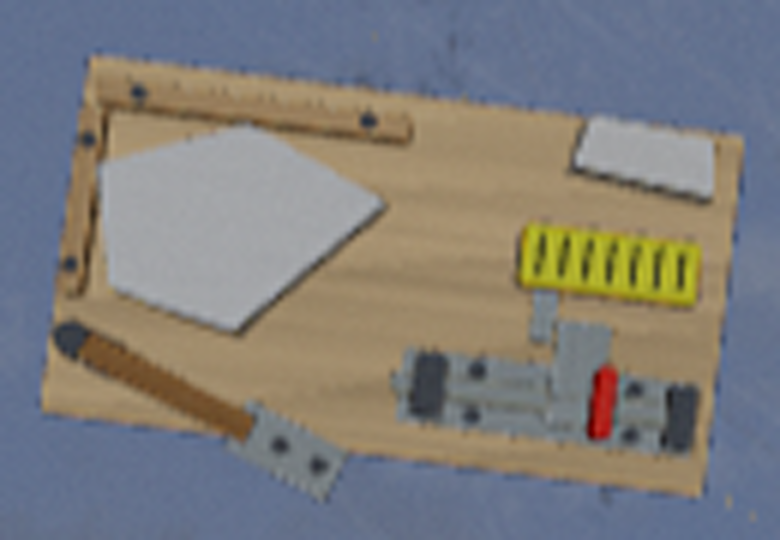

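View pics/side1.png

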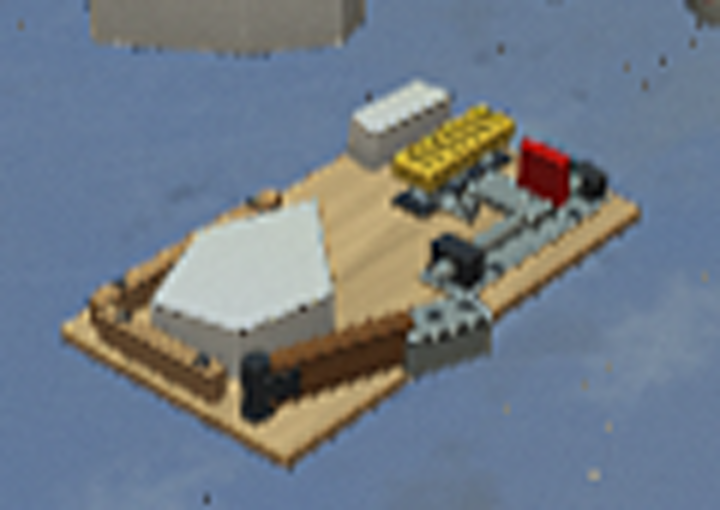

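The board's corners in the full top picture are near (275.5,149.5), (384,162.5), (377,222.5) and (267,208.5). The gate is open by about 0.35–0.4 rad. Next I'll fit the fixture pose.

```bash
python3 - <<'E'
from h import *
t=camera("top")
# own coords of corners: (x+85,y+170),(85,-150),(-90,-150),(-90,170)
px=[(95,57),(744,135),(703,497),(42,410)]
own=np.array([[.085,.17],[.085,-.15],[-.09,-.15],[-.09,.17]])
W=np.array([ray(t,260+u/6-.4,140+v/6-.4,0.012)[:2] for u,v in px])
print(W.round(4), [np.linalg.norm(W[i]-W[(i+1)%4]).round(4) for i in range(4)])
A=own-own.mean(0);B=W-W.mean(0)
th=np.arctan2((A[:,0]*B[:,1]-A[:,1]*B[:,0]).sum(),(A*B).sum())
R=np.array([[np.cos(th),-np.sin(th)],[np.sin(th),np.cos(th)]])
o=W.mean(0)-R@own.mean(0); print("yaw",th,"origin",o, (W-(own@R.T+o)).round(4).tolist())
hsv=cv2.cvtColor(t["pixels"],cv2.COLOR_RGB2HSV)
m=cv2.inRange(hsv[140:230,260:390],(22,100,60),(33,255,255));
cs=max(cv2.findContours(m,0,2)[0],key=cv2.contourArea)
r=cv2.minAreaRect(cs); print(r)
bx=np.array([ray(t,u+260,v+140,.046)[:2] for u,v in cv2.boxPoints(r)]); print(bx.round(4))
inv=lambda p:R.T@(np.array(p)[:2]-o)
P={"yel":inv(bx.mean(0)),"red":inv(ray(t,360.2,206.3,.064))}
g=lambda u,v,h:inv(ray(t,260+u/6-.4,140+v/6-.4,h))
P["hinge"]=g(72,340,.047);P["gend_a"]=g(345,455,.047);P["gend_b"]=g(322,498,.047);P["wood_top_a"]=g(90,332,.047);P["wood_top_b"]=g(258,405,.047)
P["foam"]=g(648,155,.042)
for k,v in P.items(): print(k,v.round(4),(R@v+o).round(4))
d=((P["gend_a"]+P["gend_b"])/2-P["hinge"]); print("gate len, ang",np.linalg.norm(d),np.arctan2(-d[0],-d[1]))
d=P["wood_top_b"]-P["wood_top_a"]; print(np.arctan2(-d[0],-d[1]))
E
```

```text
[[ 0.6895  0.2077]
 [ 0.6594 -0.1068]
 [ 0.4848 -0.09  ]
 [ 0.5176  0.2265]] [np.float64(0.3159), np.float64(0.1754), np.float64(0.3182), np.float64(0.1729)]
yaw -0.1001157510803571 origin [0.58929224 0.04917305] [[-0.0014, -0.0021], [0.0005, 0.0018], [0.0, 0.0011], [0.0009, -0.0008]]
((101.13077545166016, 43.4538459777832), (29.892370223999023, 10.791020393371582), 7.125016689300537)
[[ 0.5805  0.0023]
 [ 0.6108 -0.0007]
 [ 0.6025 -0.0839]
 [ 0.5723 -0.0807]]
yel [ 0.0112 -0.0892] [ 0.5915 -0.0407]
red [-0.054  -0.0933] [ 0.5263 -0.0382]
hinge [-0.0563  0.1544] [0.5487 0.2084]
gend_a [-0.0932  0.0213] [0.4987 0.0797]
gend_b [-0.1143  0.0293] [0.4785 0.0898]
wood_top_a [-0.0515  0.1466] [0.5527 0.2002]
wood_top_b [-0.0753  0.0644] [0.5208 0.1208]
foam [ 0.0647 -0.1014] [ 0.6435 -0.0582]
gate len, ang 0.13753447815367334 0.35227813605391917
0.282025781071098
```

The pose fits the given sizes: bar at own (11,-89), tab at (-54,-93) and hinge at (-56,154), with yaw -0.100. My plan is to turn the jaws along the fixture's x (+57.4°) while moving over. Then I push the gate with closed fingers and open to about 52 mm for the press and push.

```bash
python3 -m pendant '[[0,0,1,0.6,0.8,0,1],[0,0,1,0.6,0.8,0,1],[0,0,1,0.6,0.8,0,1],[0,0,1,0.6,0.8,0,1],[0,0,1,0.6,0.8,0,1]]' 30
python3 -m pendant '[[0,0,1,0.5,0.8,0,1],[0,0,1,0.5,0.8,0,1],[0,0,1,0.5,0.8,0,1],[0,0,1,0.5,0.8,0,1],[0,0,1,0.5,0.8,0,1]]'
python3 -m pendant '[[0,0,1,0.2,1,0,1],[0,0,1,0.2,1,0,1],[0,0,1,0.2,1,0,1],[0,0,1,0,1,0,1],[0,0,0.35,0,1,0,1]]'
```

```text
time: 0.72
ee_pos: [0.3742, -0.4357, 0.2313]
tool_rot: [2.879, 1.257, -0.0]
wrist_force: [1.1, -0.2, 0.3]
width: 0.303
time: 1.13
ee_pos: [0.4491, -0.3157, 0.2314]
tool_rot: [2.617, 1.738, -0.0]
wrist_force: [-0.5, -0.1, 0.3]
width: -0.001
time: 1.55
ee_pos: [0.4666, -0.1654, 0.2312]
tool_rot: [-2.323, -2.115, -0.0]
wrist_force: [0.6, -0.2, 0.3]
width: 0.001
```

```bash
python3 -m pendant '[[0,0,0,0,1,0,1],[0,0,0,0,1,0,1],[0,0,0,0,1,0,1],[0,0,0,0,1,0,1],[0,0,0,0,1,0,1]]'
python3 -m pendant '[[0,0,0,0,1,-0.5,1],[0,0,0,0,1,-0.5,1],[0,0,0,0,1,-0.5,1],[0,0,0,0,1,-0.5,1],[0,0,0,0,1,-0.5,1]]'
python3 -m pendant '[[0,0,0,0,0.4,-0.5,1],[0,0,0,0,0,-0.5,1],[0,0,0,0,0,-0.5,1],[0,0,0,0,0,-0.5,1],[0,0,0,0,0,0,1]]'
python3 - <<'E'
from h import *
t=camera("top"); crop(t,260,140,390,230,6,"pics/top2.png")
s=camera("side"); crop(s,255,145,375,250,5,"pics/side2.png")
E
```

```text
time: 1.97
ee_pos: [0.4662, -0.0156, 0.2315]
tool_rot: [2.327, 2.109, 0.0]
wrist_force: [0.8, 0.8, -1.0]
width: -0.003
time: 2.38
ee_pos: [0.4664, 0.1343, 0.1559]
tool_rot: [2.328, 2.109, 0.001]
wrist_force: [0.5, -0.2, -0.9]
width: -0.0
time: 2.8
ee_pos: [0.4648, 0.1444, 0.0937]
tool_rot: [-2.326, -2.109, 0.006]
wrist_force: [-0.9, -0.5, 0.2]
width: 0.004
```

View pics/side2.png

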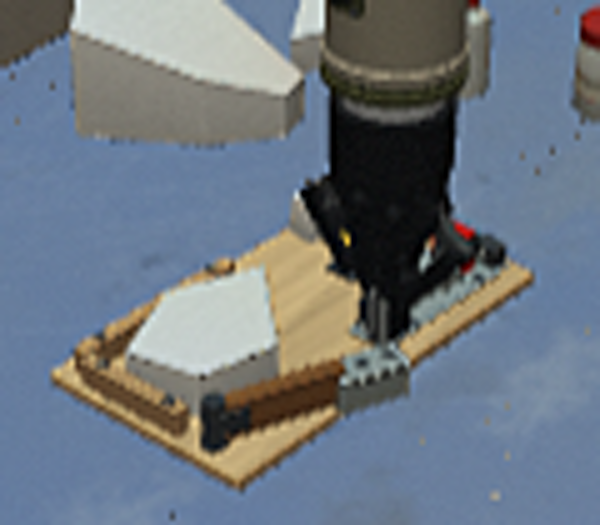

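View pics/top2.png

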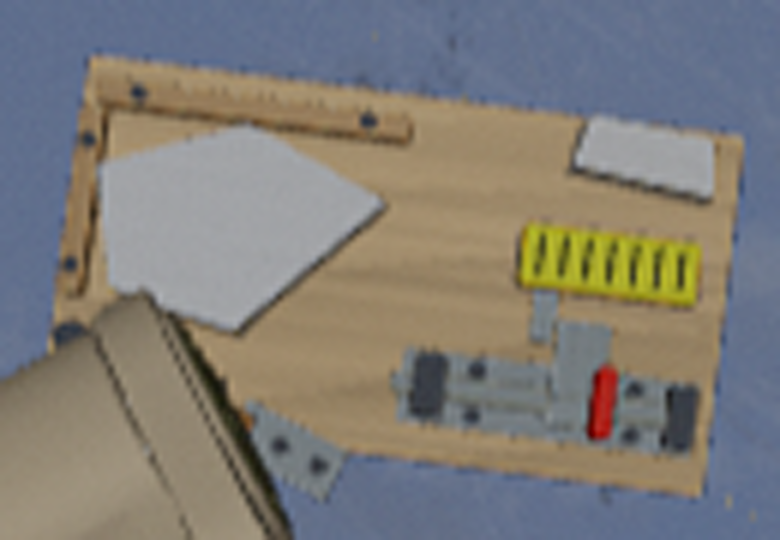

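```bash
python3 - <<'E'
from h import *
s=camera("side"); u,v=proj(s,ctrl.sense()["ee_pos"]); print((u-255)*5,(v-145)*5)
u,v=proj(s,[.465,.144,.025]); print((u-255)*5,(v-145)*5)
E
```

```text
380.0797807470303 334.7817613181986
380.2909790821937 425.60242646917015
```

```bash
python3 -m pendant '[[0,0,0,0,0,-0.7,1],[0,0,0,0,0,-0.7,1],[0,0,0,0,0,-0.7,1],[0,0,0,0,0,0,1],[0,0,0,0,0,0,1]]'
python3 -m pendant '[[0,0,0,0.25,-0.02,0,1],[0,0,0,0.25,-0.02,0,1],[0,0,0,0.25,-0.02,0,1],[0,0,0,0.25,-0.02,0,1],[0,0,0,0.15,-0.02,0,1]]'
python3 -m pendant '[[0,0,0,0.15,-0.02,0,1],[0,0,0,0.15,-0.02,0,1],[0,0,0,0.1,-0.01,0,1],[0,0,0,0.1,-0.01,0,1],[0,0,0,0,0,0,1]]'
```

```text
time: 3.37
ee_pos: [0.4665, 0.145, 0.0338]
tool_rot: [-2.327, -2.109, 0.001]
wrist_force: [0.1, -0.9, 0.6]
width: 0.001
time: 3.78
ee_pos: [0.5026, 0.1418, 0.0338]
tool_rot: [2.328, 2.109, 0.001]
wrist_force: [-1.0, 0.0, 0.5]
width: -0.001
time: 4.2
ee_pos: [0.5166, 0.1401, 0.0332]
tool_rot: [-2.328, -2.109, -0.0]
wrist_force: [0.2, 0.4, -1.0]
width: 0.002
```

```bash
python3 -m pendant '[[0,0,0,0.06,0,0,1],[0,0,0,0.06,0,0,1],[0,0,0,0,0,0,1]]'
python3 -m pendant '[[0,0,0,0.06,0,0,1],[0,0,0,0.06,0,0,1],[0,0,0,0,0,0,1]]'
python3 - <<'E'
from h import *
t=camera("top"); crop(t,260,140,390,230,6,"pics/top3.png")
s=camera("side"); crop(s,255,145,375,250,5,"pics/side3.png")
E
```

```text
time: 4.45
ee_pos: [0.5199, 0.1402, 0.0333]
tool_rot: [2.328, 2.11, 0.0]
wrist_force: [-1.2, -0.7, 1.1]
width: -0.002
time: 4.7
ee_pos: [0.5236, 0.1402, 0.0333]
tool_rot: [2.328, 2.11, 0.0]
wrist_force: [-0.7, -0.2, 0.5]
width: 0.005
```

View pics/top3.png

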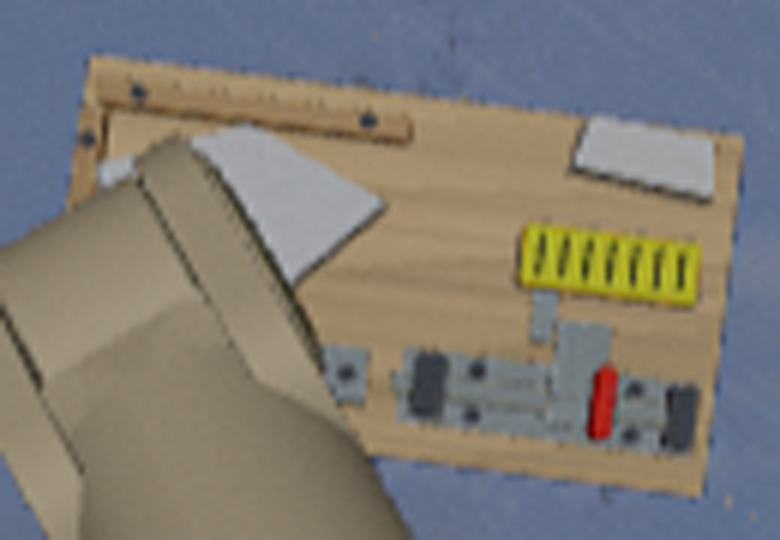

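View pics/side3.png

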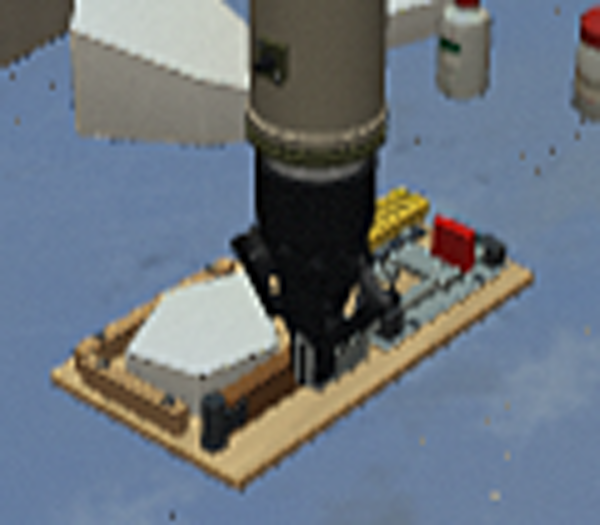

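The gate is nearly shut, with the keeper at top-crop (345,375) almost in line with the bolt. I'll keep pushing until the stop is felt.

```bash
for i in 1 2; do :; done
python3 -m pendant '[[0,0,0,0.06,0,0,1],[0,0,0,0,0,0,1],[0,0,0,0,0,0,1]]'
python3 -m pendant '[[0,0,0,0.06,0,0,1],[0,0,0,0,0,0,1],[0,0,0,0,0,0,1]]'
python3 -m pendant '[[0,0,0,0.06,0,0,1],[0,0,0,0,0,0,1],[0,0,0,0,0,0,1]]'
```

```text
time: 5.05
ee_pos: [0.524, 0.1404, 0.0331]
tool_rot: [-2.326, -2.11, 0.003]
wrist_force: [-5.1, 0.1, 4.0]
width: 0.001
time: 5.3
ee_pos: [0.5242, 0.1404, 0.0329]
tool_rot: [-2.325, -2.109, 0.007]
wrist_force: [-11.2, -0.7, 8.4]
width: -0.001
time: 5.55
ee_pos: [0.5244, 0.1405, 0.0326]
tool_rot: [-2.323, -2.109, 0.011]
wrist_force: [-17.5, -2.4, 13.4]
width: 0.001
```

The stop is felt (17 N). I'll back off and rise straight up.

```bash
python3 -m pendant '[[0,0,0,-0.3,0.0,0,1],[0,0,0,-0.5,0.05,0,1],[0,0,0,-0.5,0.05,0,1],[0,0,0,0,0,0.8,1],[0,0,0,0,0,0.8,1]]'
python3 -m pendant '[[0,0,0,0,0,1,0.4],[0,0,0,0,-1,1,0.4],[0,0,0,0.3,-1,0,0.4],[0,0,0,0.3,-1,0,0.4],[0,0,0,0.3,-1,0,0.4]]'
python3 -m pendant '[[0,0,0,0.5,-1,0,0.4],[0,0,0,0.5,-1,0,0.4],[0,0,0,0.5,-1,0,0.4],[0,0,0,0,0,0,0.4]]'
python3 - <<'E'
from h import *
t=camera("top"); crop(t,260,140,390,230,6,"pics/top4.png")
s=camera("side"); crop(s,255,125,375,245,5,"pics/side4.png")
w=camera("wrist");cv2.imwrite("pics/wrist4.png",w["pixels"][:,:,::-1])
E
```

```text
time: 5.97
ee_pos: [0.4877, 0.1431, 0.0807]
tool_rot: [-2.325, -2.11, 0.004]
wrist_force: [0.5, 0.8, -0.1]
width: 0.002
time: 6.38
ee_pos: [0.5175, 0.0225, 0.1419]
tool_rot: [2.325, 2.109, 0.003]
wrist_force: [1.2, 1.0, -0.3]
width: 0.6
time: 6.72
ee_pos: [0.5634, -0.0748, 0.1404]
tool_rot: [2.335, 2.096, -0.002]
wrist_force: [-0.9, -0.7, -1.1]
width: 0.602
```

View pics/top4.png

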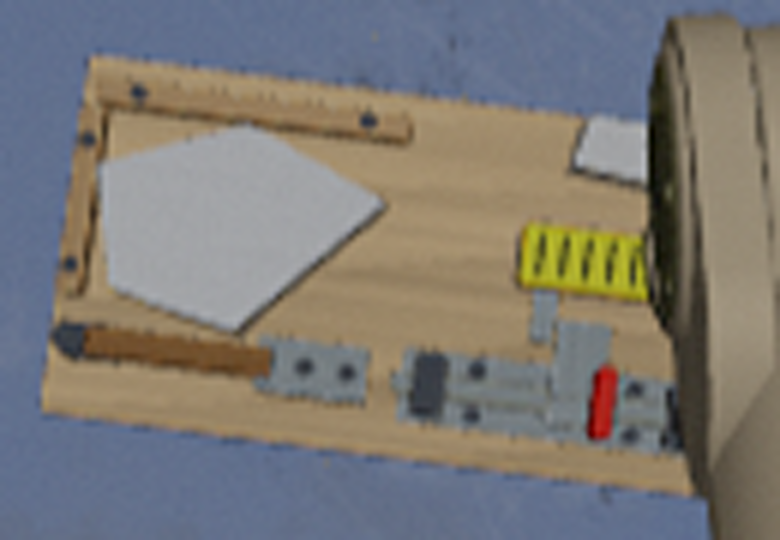

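View pics/side4.png

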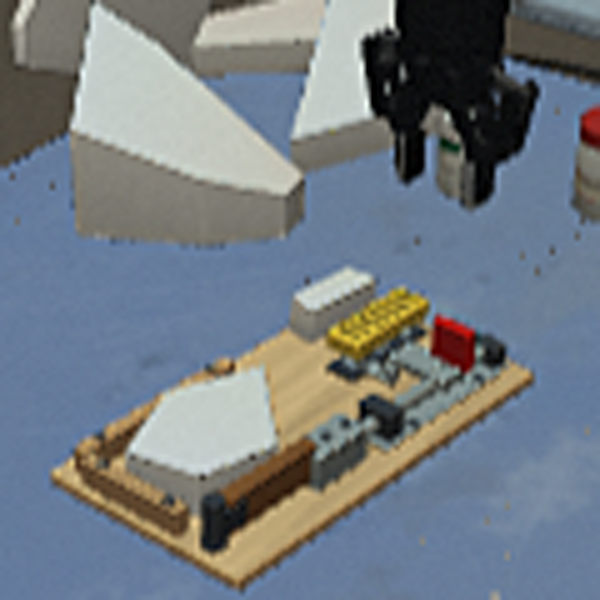

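View pics/wrist4.png

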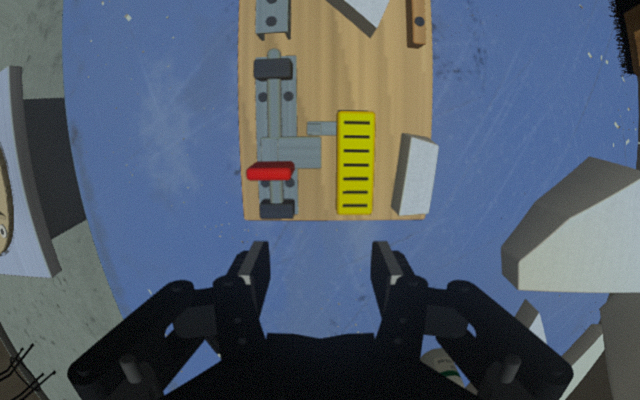

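The gate is shut and in line with the bolt; the wrist view shows the keeper at (272,18) in line with the bolt at (272,100). The tips stand behind the tab. Next I'll find the tips' height at this opening.

```bash
python3 - <<'E'
from h import *
s=camera("side"); st=ctrl.sense(); p=np.array(st["ee_pos"]); print(p,st["width"])
a=-.105; d=np.array([np.cos(a),np.sin(a),0])
for sg in(1,-1):
  for dz in(0,.005,.01):
    u,v=proj(s,p+sg*.0315*d+[0,0,dz]); print(sg,dz,round((u-255)*5),round((v-125)*5))
crop(s,322,135,367,175,14,"pics/tips.png")
E
```

```text
[ 0.56148068 -0.06499033  0.14074179] 0.5988867987293713
1 0 401 184
1 0.005 402 178
1 0.01 402 172
-1 0 471 214
-1 0.005 472 207
-1 0.01 472 201
```

View pics/tips.png

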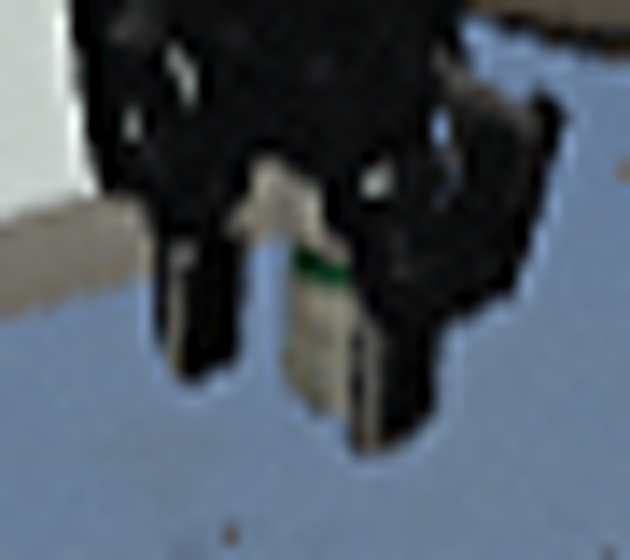

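```bash
python3 -m pendant '[[0,0,0,-0.18,0.06,-0.7,0.4],[0,0,0,0,0,-0.7,0.4],[0,0,0,0,0,-0.7,0.4],[0,0,0,0,0,-0.6,0.4],[0,0,0,0,0,0,0.4]]'
python3 -m pendant '[[0,0,0,0,0,0,0.4],[0,0,0,0,0,0,0.4]]'
python3 - <<'E'
from h import *
s=camera("side"); crop(s,300,145,375,205,9,"pics/side5.png")
w=camera("wrist");cv2.imwrite("pics/wrist5.png",w["pixels"][:,:,::-1])
st=ctrl.sense();print(st["ee_pos"],st["tool_rot"],st["wrist_force"])
E
```

```text
time: 7.33
ee_pos: [0.5534, -0.0626, 0.0564]
tool_rot: [-2.321, -2.11, 0.005]
wrist_force: [-0.6, -0.9, -1.1]
width: 0.599
time: 7.5
ee_pos: [0.5569, -0.0634, 0.0611]
tool_rot: [2.325, 2.111, 0.002]
wrist_force: [0.2, -1.2, 0.5]
width: 0.594
[ 0.55729167 -0.06401011  0.06142639] [2.32564998 2.10926755 0.0027506 ] [ 0.7935044  -0.15143638  1.02977792]
```

View pics/side5.png

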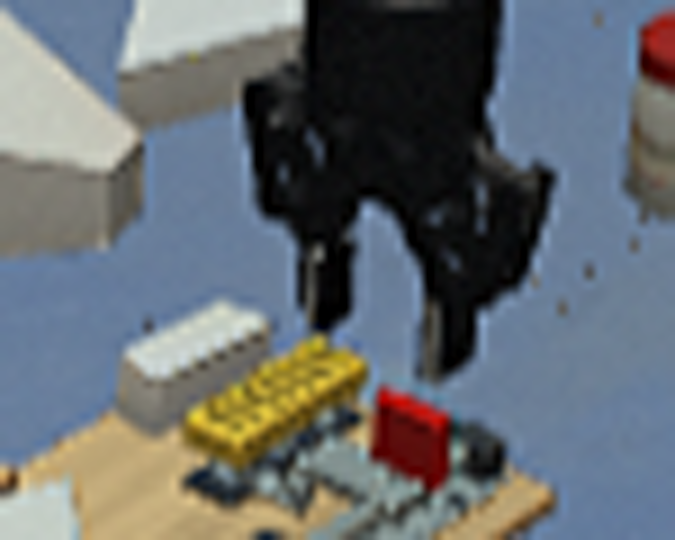

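View pics/wrist5.png

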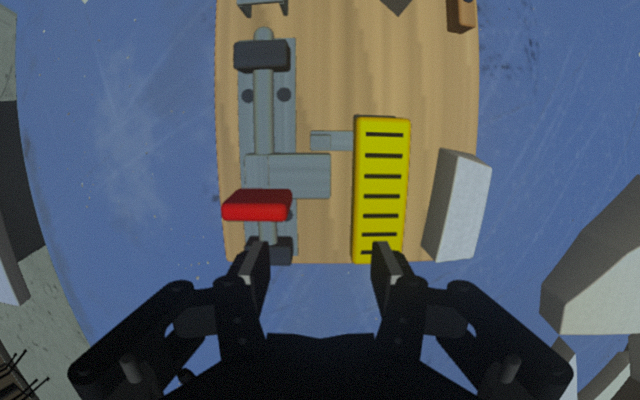

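Both tips line up: the left one with the tab at about (257,205), the right one with the bar at about (382,190). Now I descend in small steps with force readings.

```bash
python3 -m pendant '[[0,0,0,0,0,-0.2,0.4],[0,0,0,0,0,-0.2,0.4],[0,0,0,0,0,-0.1,0.4],[0,0,0,0,0,0,0.4],[0,0,0,0,0,0,0.4]]'
python3 -m pendant '[[0,0,0,0,0,-0.1,0.4],[0,0,0,0,0,0,0.4],[0,0,0,0,0,0,0.4]]'
python3 -m pendant '[[0,0,0,0,0,-0.1,0.4],[0,0,0,0,0,0,0.4],[0,0,0,0,0,0,0.4]]'
python3 -m pendant '[[0,0,0,0,0,-0.1,0.4],[0,0,0,0,0,0,0.4],[0,0,0,0,0,0,0.4]]'
```

```text
time: 8.02
ee_pos: [0.5559, -0.0644, 0.0444]
tool_rot: [-2.327, -2.109, 0.001]
wrist_force: [-0.0, 0.3, -0.1]
width: 0.603
time: 8.27
ee_pos: [0.5567, -0.0644, 0.042]
tool_rot: [2.327, 2.109, 0.001]
wrist_force: [1.1, 1.4, 2.4]
width: 0.597
time: 8.52
ee_pos: [0.5566, -0.0644, 0.039]
tool_rot: [2.327, 2.11, 0.001]
wrist_force: [0.4, -0.1, 3.5]
width: 0.604
time: 8.77
ee_pos: [0.5566, -0.0645, 0.0359]
tool_rot: [2.327, 2.109, 0.001]
wrist_force: [1.2, -1.0, 3.3]
width: 0.598
```

```bash
python3 -m pendant '[[0,0,0,0,0,-0.1,0.4],[0,0,0,0,0,0,0.4],[0,0,0,0,0,0,0.4]]'
python3 -m pendant '[[0,0,0,0,0,-0.07,0.4],[0,0,0,0,0,0,0.4],[0,0,0,0,0,0,0.4]]'
python3 - <<'E'
from h import *
s=camera("side"); crop(s,300,145,375,205,9,"pics/side6.png")
w=camera("wrist");cv2.imwrite("pics/wrist6.png",w["pixels"][:,:,::-1])
E
```

```text
time: 9.02
ee_pos: [0.5566, -0.0645, 0.033]
tool_rot: [2.327, 2.109, 0.001]
wrist_force: [0.7, 0.7, 5.2]
width: 0.6
time: 9.27
ee_pos: [0.557, -0.0647, 0.0324]
tool_rot: [2.327, 2.108, 0.001]
wrist_force: [-5.1, -0.6, 17.6]
width: 0.596
```

View pics/side6.png

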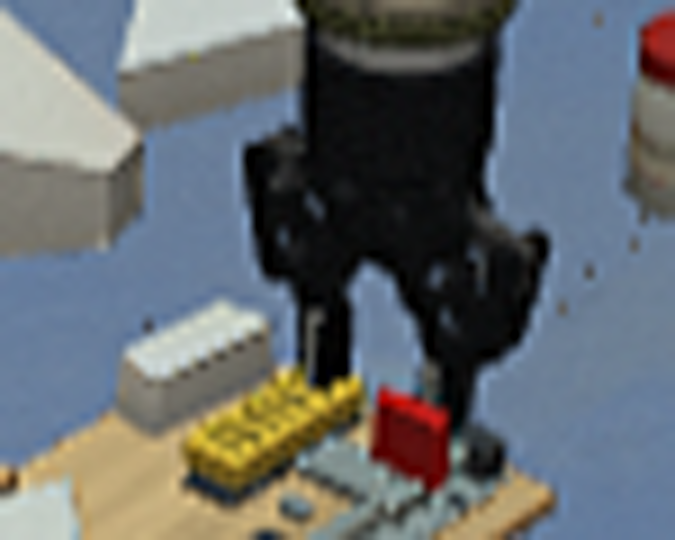

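View pics/wrist6.png

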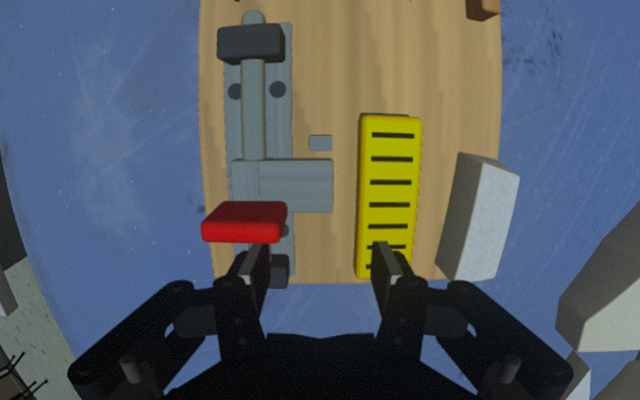

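The bar is fully down (travel 42→32.4 mm, then a hard stop), and the tooth has dropped clear at wrist (320,142). I ease the press a little, then push along fixture +y.

```bash
python3 -m pendant '[[0,0,0,0,0,-0.0,0.4],[0,0,0,0.01,0.1,-0.0,0.4],[0,0,0,0.01,0.1,-0.0,0.4],[0,0,0,0,0,0,0.4]]'
python3 -m pendant '[[0,0,0,0.01,0.1,-0.0,0.4],[0,0,0,0.01,0.1,-0.0,0.4],[0,0,0,0,0,0,0.4]]'
```

```text
time: 9.7
ee_pos: [0.5575, -0.063, 0.0326]
tool_rot: [2.328, 2.101, -0.004]
wrist_force: [-5.4, -10.7, 19.0]
width: 0.598
time: 9.95
ee_pos: [0.5588, -0.057, 0.0326]
tool_rot: [2.328, 2.101, -0.002]
wrist_force: [-2.2, -11.7, 15.4]
width: 0.597
```

```bash
python3 -m pendant '[[0,0,0,0,0,0.02,0.4],[0,0,0,0.015,0.15,0,0.4],[0,0,0,0.015,0.15,0,0.4],[0,0,0,0,0,0,0.4]]'
python3 - <<'E'
from h import *
t=camera("top"); crop(t,260,140,390,230,6,"pics/top7.png")
w=camera("wrist");cv2.imwrite("pics/wrist7.png",w["pixels"][:,:,::-1])
E
```

```text
time: 10.28
ee_pos: [0.5596, -0.0467, 0.0327]
tool_rot: [2.327, 2.103, -0.001]
wrist_force: [0.8, -7.5, 11.5]
width: 0.602
```

View pics/wrist7.png

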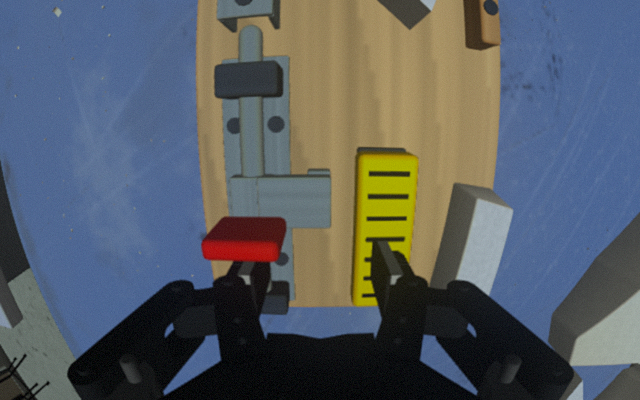

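The bolt is moving with the catch down: the tab is in contact with the left tip and the lug has passed the tooth at (318,175). I'll continue.

```bash
python3 -m pendant '[[0,0,0,0.015,0.15,0,0.4],[0,0,0,0.015,0.15,0,0.4],[0,0,0,0.015,0.15,0,0.4],[0,0,0,0,0,0,0.4]]'
python3 -m pendant '[[0,0,0,0.01,0.15,0,0.4],[0,0,0,0.01,0.15,0,0.4],[0,0,0,0,0,0,0.4]]'
```

```text
time: 10.72
ee_pos: [0.561, -0.0331, 0.0327]
tool_rot: [2.327, 2.103, -0.001]
wrist_force: [-0.3, -8.4, 12.5]
width: 0.597
time: 10.97
ee_pos: [0.5617, -0.0238, 0.0326]
tool_rot: [2.327, 2.104, -0.0]
wrist_force: [0.2, -6.6, 11.4]
width: 0.599
```

```bash
python3 -m pendant '[[0,0,0,0.01,0.12,0,0.4],[0,0,0,0,0,0,0.4],[0,0,0,0,0,0,0.4]]'
python3 -m pendant '[[0,0,0,0.01,0.1,0,0.4],[0,0,0,0,0,0,0.4],[0,0,0,0,0,0,0.4]]'
```

```text
time: 11.22
ee_pos: [0.562, -0.0207, 0.0326]
tool_rot: [2.328, 2.103, -0.001]
wrist_force: [0.3, -8.2, 11.2]
width: 0.604
time: 11.47
ee_pos: [0.5622, -0.0179, 0.0325]
tool_rot: [2.328, 2.103, -0.001]
wrist_force: [0.2, -8.5, 12.6]
width: 0.602
```

```bash
python3 -m pendant '[[0,0,0,0,0.07,0,0.4],[0,0,0,0,0,0,0.4],[0,0,0,0,0,0,0.4]]'
python3 -m pendant '[[0,0,0,0,0.07,0,0.4],[0,0,0,0,0,0,0.4],[0,0,0,0,0,0,0.4]]'
python3 - <<'E'
from h import *
t=camera("top"); crop(t,260,140,390,230,6,"pics/top8.png")
w=camera("wrist");cv2.imwrite("pics/wrist8.png",w["pixels"][:,:,::-1])
E
```

```text
time: 11.72
ee_pos: [0.5623, -0.0168, 0.0326]
tool_rot: [2.328, 2.102, -0.002]
wrist_force: [-0.6, -10.7, 12.1]
width: 0.601
time: 11.97
ee_pos: [0.5623, -0.0168, 0.0326]
tool_rot: [2.328, 2.099, -0.005]
wrist_force: [-1.0, -15.4, 12.6]
width: 0.599
```

View pics/wrist8.png

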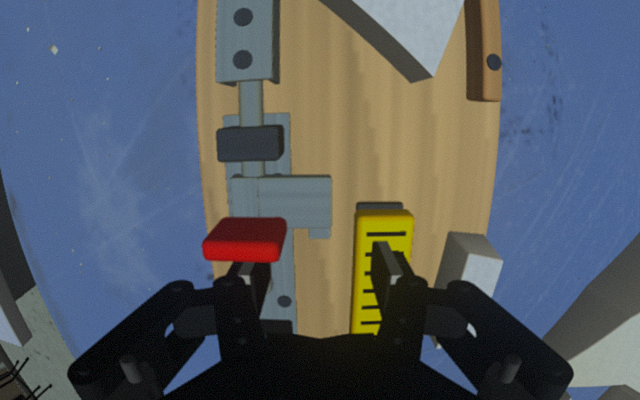

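The bolt is at its hard stop: y stayed at -0.0168 while the force rose to 15 N (I predicted -0.0175). It sits inside the keeper, with the tooth behind the lug at (318,233). I'll let go straight up.

```bash
python3 -m pendant '[[0,0,0,0,0,0.2,0.4],[0,0,0,0,0,0.3,0.4],[0,0,0,0,0,0.3,0.4],[0,0,0,0,-0.2,0.7,0.4],[0,0,0,0,-0.5,1,0.4]]'
python3 -m pendant '[[0,0,0,0,-1,1,0.4],[0,0,0,0,-1,1,0.4],[0,0,0,0,-1,0,0.4],[0,0,0,0,-1,0,0.4],[0,0,0,0,-1,0,0.4]]'
python3 -m pendant '[[0,0,0,0,-1,0,0.4],[0,0,0,0,0,0,0.4],[0,0,0,0,0,0,0.4]]'
python3 - <<'E'
from h import *
t=camera("top"); crop(t,260,140,390,230,6,"pics/top9.png")
s=camera("side"); crop(s,255,155,375,245,6,"pics/side9.png")
w=camera("wrist");cv2.imwrite("pics/wrist9.png",w["pixels"][:,:,::-1])
R=np.array([[np.cos(.1001),np.sin(.1001)],[-np.sin(.1001),np.cos(.1001)]]);o=np.array([.5893,.0492])
for n,c in(("t",t),("s",s)):
    hsv=cv2.cvtColor(c["pixels"],cv2.COLOR_RGB2HSV)[150:250,255:390]
    for k,lo,hi,h in(("yellow",(22,140,120),(33,255,255),.046),("red",(0,150,90),(6,255,255),.064)):
        q,l,st,ce=cv2.connectedComponentsWithStats(cv2.inRange(hsv,lo,hi))
        for i in range(1,q):
            if st[i,4]>8:
                p=ce[i]+[255,150]; X=ray(c,*p,h); print(n,k,st[i,4],p.round(1),X.round(4),"own",(R.T@(X[:2]-o)).round(4),"z",depth(c,*p)[2].round(4))
E
```

```text
time: 12.48
ee_pos: [0.5579, -0.0296, 0.1037]
tool_rot: [-2.32, -2.109, 0.007]
wrist_force: [1.7, -0.2, -0.3]
width: 0.599
time: 12.9
ee_pos: [0.5602, -0.1814, 0.1652]
tool_rot: [-2.327, -2.11, 0.001]
wrist_force: [0.6, 0.6, 0.0]
width: 0.598
time: 13.15
ee_pos: [0.5594, -0.2126, 0.1639]
tool_rot: [-2.331, -2.103, 0.003]
wrist_force: [0.6, 1.1, -0.4]
width: 0.597
t yellow 267 [361.3 183.7] [ 0.5907 -0.0413  0.046 ] own [ 0.0105 -0.0899] z 0.0495
t red 39 [345.6 205. ] [0.5288 0.0019 0.064 ] own [-0.0554 -0.0531] z 0.0652
s yellow 106 [329.6 188.5] [ 0.5914 -0.0344  0.046 ] own [ 0.0105 -0.083 ] z 0.0485
s red 36 [379.1 150.9] [ 0.5733 -0.3731  0.064 ] own [ 0.0263 -0.4218] z 0.0795
s red 26 [339.  196.3] [0.5215 0.012  0.064 ] own [-0.0638 -0.0438] z 0.0595
s red 11 [337.3 198.2] [0.5199 0.0254 0.064 ] own [-0.0667 -0.0306] z 0.0449
```

View pics/top9.png

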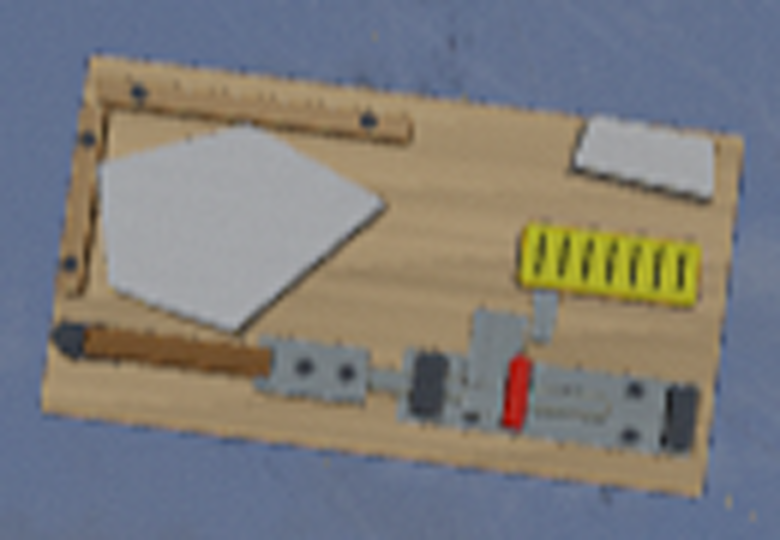

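View pics/side9.png

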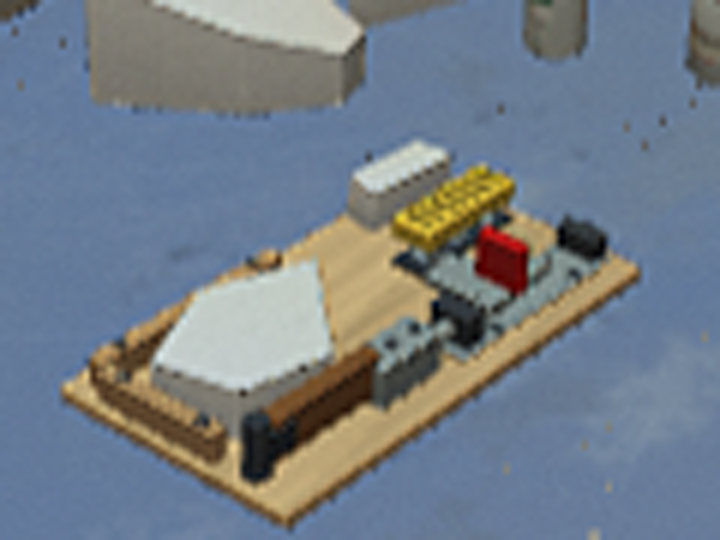

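View pics/wrist9.png

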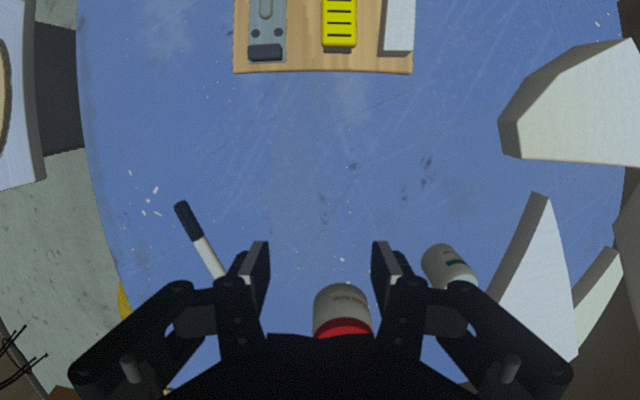

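The tab moved 40.2 mm to top pixel (345.6,205.0). The bar is back at exactly its first pixels in both views, (361.3,183.7) and (329.6,188.5), so the catch is up. The gate lies along the board with the bolt inside it. Nothing else on the fixture has shifted, and the robot is clear.

```bash
python3 -c "
from rig import ctrl
print(ctrl.finish_job())"
```

```text
the job is handed in; nothing more can be done
None
```

The gate is shut and locked, and I handed the job in at about 13 s of the 54 s allowed; the hand-in itself gives no verdict.

- **Gate:** I pushed it with closed fingers until the stop held at about 17 N. The last pictures show it in line with the bolt.
- **Catch and bolt:** With the fingers about 51 mm apart, one tip pressed the yellow catch down about 10 mm to its stop. It held it there with 11–19 N while the other tip pushed the red tab. At the end the tool stopped advancing and the push force rose to 15 N.
- **Last checks:**
  - **Bolt:** it has moved 40.2 mm between the first and last top views, against 40 mm when fully home.
  - **Catch:** the bar is back at the same pixels as at the start in both views, so it is up.
  - **Other things:** the foam offcut looks unmoved in the pictures. I did not measure the other loose things again, but the arm passed well clear of them.
  - **Robot:** it stands clear, with about 1 N on the wrist, which is the sensor's noise.
- **Disagreements:**
  - **Force:** I meant to ease the press before pushing, but the first 7 mm or so of the push ran at 15–19 N before I did.
  - **Side camera:** its positions for the tab and bar were up to about 10 mm off the top camera's. I used the top camera, which agreed with the given sizes.

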